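Open the battery unit with the screwdriver

ROBOT

A 6-joint arm with a two-finger parallel gripper is mounted at the origin on a cart in front of the work surface, level with it; the furniture and walls round the work are solid. World frame = base frame: x ahead of the robot, y to its left, z up, the work surface at z = 0. Lengths are in mm, angles in rad, forces in N, time in s.
With the tool pointing down it reaches from about 325 to 900 mm from the base axis. Payload 3.5 kg.
Tool frame: the origin (TCP) lies on the centre line of the jaws, within the pads' length; the fingertips stand 19 mm ahead of it and the grasp point (between the pads) is the TCP (env.finger_overhang is the distance from the TCP to the fingertips, in mm); z points along the fingers, y is the line along which they close (so a half turn about z gives the same grasp; the last joint's range is limited). The gripper opens to 85 mm and grips with 20 to 120 N. Pads are 22 mm wide; open, the fingers measure 114 mm over their backs; the gripper's body (76 mm by 85 mm) begins 54 mm behind the grasp point. The pads swing forward as they close: fully open they stand 13 mm farther back than shut.
Start: joints at [-1.444, 0.276, -0.026, 1.268, 0, 1.467], TCP at [142.352, -608.57, 250.313] pointing down, gripper open.
Joint ranges: [-3.12, 3.12], [-0.85, 1.88], [-1.08, 1.24], [-1.95, 2.15], [-1.57, 1.53], [-3.14, 3.14]. Speed limits (rad/s): [2.57, 2.57, 3.14, 3.14, 3.14, 3.14].

INTERFACE

Orientations are given as a rotation vector (axis times angle).
In Python, from cell import env gives the robot as it stands.
- The arm moves only by the tool arm_command, never from a script. Its argument "increments" is one flat list of numbers, 7 for each row, row after row: the shift along the tool's x, y, z in m, then the turn, a rotation vector about the tool's x, y, z in rad, then the opening in per cent of the stroke, from 0 (shut) to 100 (fully open). In form: [dx, dy, dz, ax, ay, az, grip, dx, dy, dz, ax, ay, az, grip, ...]. A call has 1 to 12 rows; each row shifts and turns the commanded pose from where the row before left it, along the tool's axes as they then stand; what a row does not reach is not made up. A row lasts 1/10 s, in which the tool goes at most 50 mm and 8.59 degrees, less where a joint would pass 70% of its speed; a pose out of reach is approached as far as the arm can. A call is refused whole if a number of a shift passes 0.05 or a number of a turn 0.15, either way. A call with a gripper value outside its range is refused whole. The fingers move at their own pace and stop on an object; "squeeze" is the grip in N (left out, the last holds). Time passes only in rows, so rows that do not move let the fingers close. It gives the time, the measured TCP pose, the force, the opening and the grip force at its end, in the units of the state.
- env.observe(): the state, without advancing time (a new reading comes with each control period).
- env.grab_frame(name): name is "side" or "top" or "wrist"; returns (picture, depth): 400x640x3 uint8, red, green, blue; 400x640 float32, mm along the optical axis (not along the pixel's ray), 0 where there is no reading.
- env.get_calibration(name): a dict with "camera_matrix" (3x3 intrinsics, pixels), "view" (4x4, takes a point from world to camera coordinates). Camera axes: x right, y down, z forward; pixel columns grow to the right and rows downward; lengths in mm; the calibration is good to about 2 mm. The wrist camera is an equidistant fisheye: a pixel r from the principal point sees the ray r / f radians off the axis. A picture is of the moment at which its call begins: read the wrist's pose just before it. get_calibration takes no time and is no camera call; for the wrist camera it gives the pose at the moment of the call.
- env.close_job(): hands the job in; it is judged then, once.
The state is a dict: "clock": time; "q": joint angles; "qvel": joint speeds; "joint_torque": joint torques, N m; "tool_pos": TCP position; "eef_rot": TCP orientation; "force": force on the tool from outside, world axes, zero at the start; "wrist_torque": the same for the moment, N m; "opening": finger opening in mm; "finger_force": force on a finger pad.
Only numpy, scipy, OpenCV 4.12 (cv2) and the standard library are available. Lean on these libraries where they do the work, as an engineer would, in place of code of your own. Each camera call takes 0.05 s, during which the arm holds its last target. There are 200 camera calls.

TASK

Open the grey battery unit: take the screwdriver from its stand, fit its bit in the slotted latch screw, push it in and, keeping it pushed, turn it anticlockwise (seen from above) as far as it goes, so that its tongue swings clear of the cover, then put the screwdriver back in its stand. Then lift the cover by its rib, tipping the latch end up so that the other end comes out from under the fixed lip, and lay it flat in the middle of the cork board, rib up, without dropping it. Do not drop the screwdriver or disturb the other things on the worktop.

Things in the scene. Friction and masses are not known exactly. Their poses are not given: they have to be found in the camera images.
- driver_grip (a point): Screwdriver, 124 mm long, 0.12 kg, standing bit down in the stand: black handle 26x26 mm square, 64 mm tall (the part to hold), steel shank, flat blade 14 mm wide, 3.2 mm thick. This point is the handle's centre: its top 32 mm above, its flat underside 32 mm below, the blade's tip 92 mm below. z runs up the screwdriver, x along the blade's width; the handle's flats face +-x and +-y.
- stand_hole (a point): Fixed aluminium stand, 66x66 mm, 68 mm tall. This point is the centre, on the top face, of the 24 mm round hole in its 60x60x10 mm top plate (open below). The screwdriver hangs in it, the underside of its handle resting on the plate, the tapered steel collar under the handle (20 mm across, 12 mm long) in the hole; any turn about z will do.
- battery_unit: Fixed grey case, 182 (x) by 96 (y) mm. Origin at the centre of its underside, z up, x from lip end to latch end. The cover rests on ledges 40 mm high between side walls 48 mm high, with 2 to 4 mm free all round. At the +x end (x 49 to 91 mm) a deck 46 mm high carries the latch, axis at x = 68 mm, y = 0. The box is heavy and does not move.
- latch_slot (a point): Centre of the top of the latch's steel head, 62 mm above the worktop when not pressed. The head is 24 (x) by 27 mm (y); its slot is 18 mm long, 6 mm wide, 7 mm deep, closed at both ends. The axes turn with the latch: y along the slot, z up; a tongue 13 mm wide reaches 34 mm from the axis towards -x, at rest over the cover's edge.
- latch (a joint): Turn of the latch in rad, anticlockwise from above. 0: locked, tongue 6 mm above the cover's edge. 1.35: end stop, tongue clear of the cover. At 0 it is blocked unless pushed in by 2.5 mm or more; it must stay pushed in until about 1.3, where it springs up again when let go. Turning takes up to about 0.1 N m; the slot gives the blade about 0.2 rad of play each way.
- latch_press (a joint): How far the latch is pushed in (m), 0 to 0.004, against a spring: 5 N to start, 8 N at the bottom stop.
- cover_grip (a point): Loose grey cover, 0.14 kg: plate 128 (x) by 74 (y) by 6 mm with an upright rib 10 mm thick in x, 50 mm long in y, 26 mm tall. This point is the rib's centre: 13 mm above the plate's top, 19 mm above its underside, 12 mm from the plate's centre towards the latch end. x to the latch end, y along the rib, z up. The plate reaches 52 mm to +x and 76 mm to -x of this point.
- unit_lip (a point): Middle of the lower inner edge of the fixed lip at the case's -x end: lip 50 to 57 mm above the worktop, full width, overhanging the last 12 mm of the cover, 4 mm above its top. To free the cover: tip its latch end up about 0.2 rad about its lip end, draw it some 25 mm towards the latch end (its edge then passes over the latch head), lift. Axes as the case.
- cover_center (a point): Centre of the cover's plate, half-way through its 6 mm thickness; axes as for the rib.
- microscope: Fixed stereo microscope to the right of the work, in the way of an arm that swings in from the right: from this point (the middle of its foot) it spreads 0.19 m to either side and 0.2 m back; its eyepieces reach 0.22 m towards the robot, 0.31 to 0.49 m above the worktop. Keep the arm on the robot's side of them.
- board_top (a point): Centre of the top of the fixed cork board, 205 x 186 mm, 19 mm thick.
- jar: Bystander, not to be disturbed: clear specimen jar with a red lid, 44 mm across, 88 mm tall, standing on the worktop. Origin at the centre of its underside.
- vial: Bystander, not to be disturbed: clear vial with a white cap, 34 mm across, 60 mm tall. Origin at the centre of its underside.
- tube: Bystander, not to be disturbed: clear stoppered tube, 51 mm across, 102 mm tall. Origin at the centre of its underside.
- eraser: Bystander, not to be disturbed: eraser in a paper sleeve, 20x46x12 mm, lying. Origin at the centre of its underside.
- tweezers: Bystander, not to be disturbed: black tweezers, 151 mm long, lying. Origin at the centre of its underside.
- pot: Bystander, not to be disturbed: open white pot of pins, 46 mm across, 41 mm tall. Origin at the centre of its underside.

How it is judged:
By the outcome, as a careful person would: the job done as asked, in the order asked, and still so for the second after the job is handed in, with the robot touching nothing.
It also fails if it takes over 64 s, if anything falls off the work surface, if the arm or the gripper's body presses on something with over 40 N, if the wrist force passes 120 N, or if a joint passes its speed limit or range.

## Working session

There is one attempt and no reset: what is moved stays moved. The work goes in short steps, Python scripts to look and compute and a tool call to move; the robot and the scene stay as the last step left them, time stands still between calls to the robot, and variables do not carry over. Pictures are saved under pics/ and viewed, at most 10 in all, crops included, and the job is handed in when it is done.

Besides the shell and the picture viewer there is one more tool, called as a command line: name --argument value ..., lists and objects as JSON in quotes. arm_command: Moves the arm, as the interface text tells. Its arguments: {"type":"object","properties":{"increments":{"type":"array","items":{"type":"number"}},"squeeze":{"type":"number"}},"required":["increments"]}

```bash
ls; mkdir -p pics; cat > h.py <<'E'
import numpy as np, cv2
from cell import env
from scipy.spatial.transform import Rotation as R
def grab(n):
    c=env.get_calibration(n); p,d=env.grab_frame(n); return p,d,np.array(c['camera_matrix']),np.array(c['view'])
def cloud(d,K,V):
    v,u=np.indices(d.shape); x=(u-K[0,2])/K[0,0]*d; y=(v-K[1,2])/K[1,1]*d
    P=np.stack([x,y,d,np.ones_like(d)],-1); return (P@np.linalg.inv(V).T)[...,:3]
def toplane(u,v,z,K,V):
    Vi=np.linalg.inv(V); r=Vi[:3,:3]@np.array([(u-K[0,2])/K[0,0],(v-K[1,2])/K[1,1],1]); o=Vi[:3,3]
    return o+r*(z-o[2])/r[2]
E
python3 - <<'E'
from h import *
s=env.observe(); print({k:np.round(v,3) for k,v in s.items()})
for n in ['top','side']:
    p,d,K,V=grab(n); np.savez(f'{n}.npz',p=p,d=d,K=K,V=V); cv2.imwrite(f'pics/{n}.png',p[...,::-1]); print(n,np.round(K,1).tolist(),np.round(np.linalg.inv(V),3).tolist(),(d>0).mean())
E
```

```text
pics
{'clock': np.float64(0.0), 'q': array([-1.444,  0.277, -0.028,  1.268, -0.   ,  1.467]), 'qvel': array([-0.001, -0.001,  0.   , -0.001,  0.002, -0.001]), 'joint_torque': array([-0.0000e+00, -4.4551e+01,  2.9520e+01,  1.6000e-02, -0.0000e+00,
       -0.0000e+00]), 'tool_pos': array([ 142.272, -607.842,  249.182]), 'eef_rot': array([-3.119, -0.36 ,  0.   ]), 'force': array([-0.098,  0.171, -1.035]), 'wrist_torque': array([-0.004, -0.002,  0.021]), 'finger_force': np.float64(0.0), 'opening': np.float64(85.573)}
top [[472.3, 0.0, 319.4], [0.0, 472.3, 199.7], [0.0, 0.0, 1.0]] [[0.465, -0.744, 0.48, -360.886], [-0.885, -0.384, 0.261, -618.851], [-0.01, -0.547, -0.837, 1676.664], [0.0, 0.0, 0.0, 1.0]] 0.9959375
side [[406.4, 0.0, 324.2], [0.0, 406.4, 199.2], [0.0, 0.0, 1.0]] [[0.577, 0.683, -0.448, 1142.275], [0.817, -0.474, 0.329, -551.92], [0.012, -0.556, -0.831, 1171.969], [0.0, 0.0, 0.0, 1.0]] 0.97194140625
```

View pics/top.png

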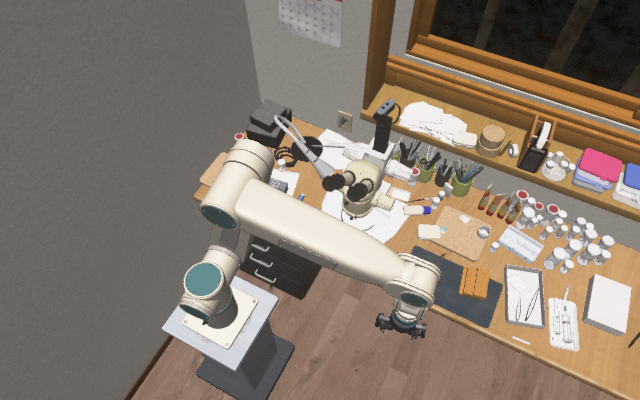

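View pics/side.png

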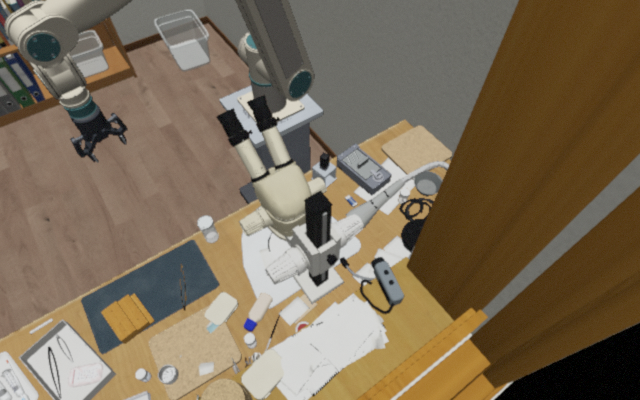

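The side view shows the unit near (363,168), the stand and screwdriver near (324,168), and cork boards near (418,148) and (190,350). The microscope is near (310,220), and the arm hides the work in the top view.

```bash
python3 - <<'E'
from h import *
z=np.load('side.npz'); P=cloud(z['d'],z['K'],z['V'])
for n,(u,v) in dict(unit=(363,168),driver=(324,160),board=(418,148),board2=(190,350),stand=(324,175),scopefoot=(320,285),jar=(208,225),tub=(330,190),sm=(351,200),c1=(404,125),c2=(450,150),c3=(387,150)).items(): print(n,np.round(P[v,u]))
c=z['p'][100:260,290:480]; cv2.imwrite('pics/side_c.png',cv2.resize(c[...,::-1],None,fx=4,fy=3.7,interpolation=cv2.INTER_CUBIC)[:600,:800])
z=np.load('top.npz');P=cloud(z['d'],z['K'],z['V'])
for n,(u,v) in dict(bl=(215,165),box=(265,190),tweez=(480,270)).items(): print(n,np.round(P[v,u]))
E
```

```text
unit [503.  84.  43.]
driver [448. -47. 124.]
board [535. 322.  24.]
board2 [ 715. -681.   19.]
stand [465. -58.  68.]
scopefoot [ 772. -288.   39.]
jar [ 439. -471.   99.]
tub [488. -47.  -3.]
sm [570. -18.   9.]
c1 [403. 374.   3.]
c2 [605. 423.  13.]
c3 [472. 226.  17.]
bl [539. 392.  21.]
box [ 120. -215.  779.]
tweez [ 577. -791.   38.]
```

View pics/side_c.png

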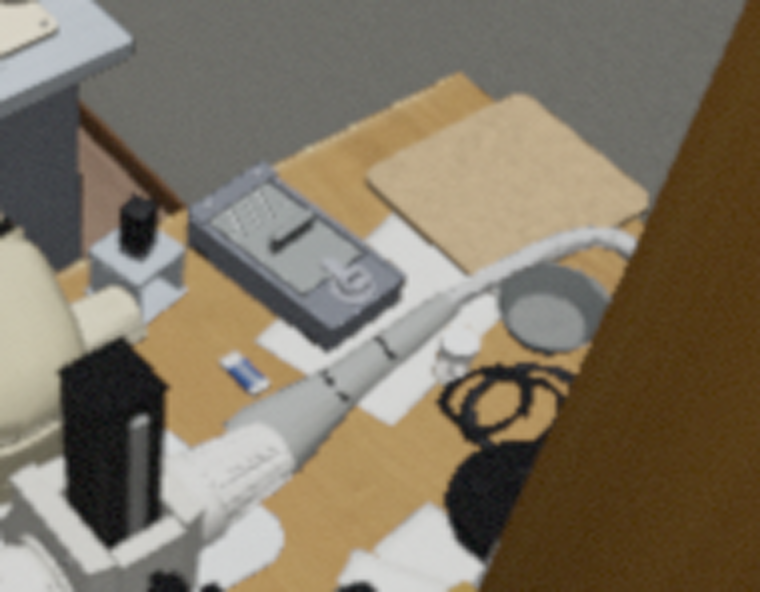

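The crop shows the driver handle at about (137,222), i.e. px (324,160). The rib is at (292,235), the latch at (350,283), the eraser at (245,372), the vial at (455,355), and a lamp arm runs over the area past the latch end.

```bash
python3 - <<'E'
from h import *
z=np.load('side.npz'); P=cloud(z['d'],z['K'],z['V'])
f=lambda x,y:(290+x/4,100+y/3.7)
K,V=z['K'],z['V']
def pl(n,x,y,h):
    u,v=f(x,y); print(n,np.round(toplane(u,v,h,K,V)),np.round(P[int(round(v)),int(round(u))]))
for n,x,y,h in [('drvtop',138,203,132),('stand_near',92,262,68),('stand_b',152,282,68),('stand_r',185,250,68),('stand_t',125,228,68),('lipL',190,205,57),('lipT',265,165,57),('latchR',405,275,46),('latchB',328,325,46),('rib1',275,245,66),('rib2',312,222,66),('latch',350,272,62),('bT',520,95,19),('bL',368,182,19),('bR',645,195,19),('bB',475,272,19),('lamp1',350,370,40),('lamp2',440,305,40),('lamp3',580,235,40),('vial',460,340,60),('eraser',245,372,12),('dish',550,300,20)]: pl(n,x,y,h)
# high stuff map near work x300..800,y-150..450
X=P.reshape(-1,3)
for xa in range(300,850,50):
    print(xa,[int(X[m,2].max()) if (m:=(X[:,0]>xa)&(X[:,0]<=xa+50)&(X[:,1]>ya)&(X[:,1]<=ya+50)&(X[:,2]<700)).any() else -1 for ya in range(-200,450,50)])
E
```

```text
drvtop [437. -37. 132.] [436. -38. 131.]
stand_near [429. -79.  68.] [415. -70.  46.]
stand_b [477. -50.  68.] [437. -20.   3.]
stand_r [463.  -5.  68.] [462.  -5.  65.]
stand_t [412. -32.  68.] [441. -54. 111.]
lipL [414.  37.  57.] [ -59.  423. -667.]
lipT [412. 123.  57.] [414. 120.  58.]
latchR [583. 146.  46.] [582. 146.  47.]
latchB [590.  54.  46.] [588.  56.  42.]
rib1 [501.  64.  66.] [500.  66.  64.]
rib2 [498. 108.  66.] [496. 110.  62.]
latch [561.  99.  62.] [563. 100.  61.]
bT [451. 410.  19.] [452. 411.  17.]
bL [460. 211.  19.] [457. 214.  16.]
bR [620. 412.  19.] [621. 408.  22.]
bB [602. 217.  19.] [700.  79. 224.]
lamp1 [636.  41.  40.] [695. -26. 170.]
lamp2 [624. 152.  40.] [700.  48. 209.]
lamp3 [632. 310.  40.] [726. 152. 246.]
vial [672. 127.  60.] [672. 128.  59.]
eraser [574. -20.  12.] [576. -23.  15.]
dish [666. 248.  20.] [660. 261.   4.]
300 [-1, -1, -1, -1, -1, -1, -1, -1, -1, -1, -1, -1, 476]
350 [-1, -1, 5, -1, 3, 1, -1, 4, 7, 4, 6, 5, 497]
400 [-1, -1, 133, 134, 63, 64, 61, 6, 24, 24, 24, 23, 520]
450 [-1, -1, 71, 138, 51, 75, 74, 8, 25, 25, 25, 26, 547]
500 [-1, -1, 5, 6, 51, 73, 55, 11, 24, 27, 26, 26, 571]
550 [245, 239, 5, 16, 50, 65, 65, 11, 24, 24, 24, 24, 595]
600 [237, 217, 4, -1, 9, 10, 10, 36, 37, 39, 25, 25, 606]
650 [-1, 132, 153, 180, 209, 222, 65, 39, 22, 39, 5, 0, -1]
700 [247, 240, 149, 182, 208, 234, 246, 249, 39, 37, -1, -1, -1]
750 [247, 237, 10, 7, 40, 41, 35, 239, -1, -1, -1, -1, -1]
800 [127, 6, 11, 45, 46, 47, -1, -1, -1, -1, -1, -1, -1]
```

arm_command --increments '[0,-0.04,-0.01,0,0,0,100,0,-0.05,-0.01,0,0,0,100,0,-0.05,-0.01,0,0,0,100,0,-0.05,-0.01,0,0,0,100,0,-0.02,-0.01,0,0,0,100]'

```text
clock: 0.6
tool_pos: [94.6, -402.1, 299.0]
eef_rot: [-3.117, -0.36, -0.0]
force: [0.2, -0.6, -0.1]
opening: 85.4
finger_force: 0.0
```

arm_command --increments '[0.0497,-0.003,0,0,0,-0.12,100,0.0497,-0.003,0,0,0,-0.12,100,0.0497,-0.003,0,0,0,-0.12,100,0.0497,-0.003,0,0,0,-0.12,100,0.0497,-0.003,0,0,0,-0.12,100,0.0497,-0.003,0,0,0,-0.12,100,0.0497,-0.003,0,0,0,-0.12,100,0.0497,-0.003,0,0,0,-0.12,100,0.0497,-0.003,0,0,0,-0.12,100,0.03,-0.002,0,0,0,-0.07,100,0,0,0,0,0,0,100]'

```text
clock: 1.7
tool_pos: [407.3, -76.9, 299.3]
eef_rot: [-2.415, -2.007, -0.0]
force: [-0.6, 0.6, -0.7]
opening: 85.6
finger_force: 0.0
```

```bash
python3 - <<'E'
from h import *
s=env.observe(); print({k:np.round(s[k],3) for k in ['clock','q','tool_pos','eef_rot','force']})
p,d,K,V=grab('wrist'); np.savez('w1.npz',p=p,d=d,K=K,V=V); cv2.imwrite('pics/w1.png',p[...,::-1]); print(np.round(K,1).tolist(),np.round(np.linalg.inv(V),3).tolist())
p,d,K,V=grab('top'); np.savez('top2.npz',p=p,d=d,K=K,V=V)
E
```

```text
{'clock': np.float64(1.7), 'q': array([-3.440e-01, -1.280e-01, -3.620e-01,  1.338e+00,  1.000e-03,
        1.411e+00]), 'tool_pos': array([407.335, -76.909, 299.273]), 'eef_rot': array([-2.415, -2.007, -0.   ]), 'force': array([-0.561,  0.577, -0.737])}
[[309.7, 0.0, 323.5], [0.0, 309.7, 199.6], [0.0, 0.0, 1.0]] [[0.983, -0.175, -0.051, 420.38], [-0.182, -0.947, -0.263, -10.172], [-0.002, 0.268, -0.963, 422.894], [0.0, 0.0, 0.0, 1.0]]
```

View pics/w1.png

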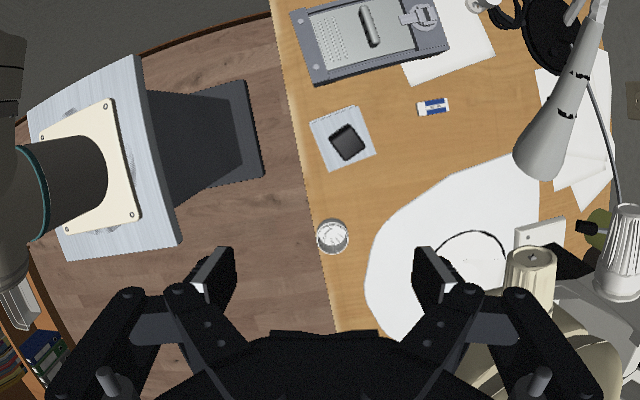

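The wrist view shows the handle top near (348,142) on the stand (342,138). The latch is at (424,16), the rib at (369,27), the eraser at (433,107) and the pot at (332,236).

```bash
cat >> h.py <<'E'
def fray(u,v,K,V):
    x=(np.asarray(u,float)-K[0,2])/K[0,0]; y=(np.asarray(v,float)-K[1,2])/K[1,1]; t=np.hypot(x,y)+1e-9
    r=np.stack([np.sin(t)*x/t,np.sin(t)*y/t,np.cos(t)],-1); return r
def fplane(u,v,z,K,V):
    Vi=np.linalg.inv(V); r=fray(u,v,K,V)@Vi[:3,:3].T; o=Vi[:3,3]; return o+r*((z-o[2])/r[...,2])[...,None]
def fcloud(d,K,V):
    v,u=np.indices(d.shape); r=fray(u,v,K,V); Vi=np.linalg.inv(V); return (r/r[...,2:]*d[...,None])@Vi[:3,:3].T+Vi[:3,3]
def rect(P,m,kind='2'):
    Q=P[m][:,:2].astype(np.float32); (c,wh,a)=cv2.minAreaRect(Q); return np.round(c,1),np.round(wh,1),round(a,1),len(Q)
def big(m,seed=None):
    n,l,st,_=cv2.connectedComponentsWithStats(m.astype(np.uint8)); return l==(l[seed[1],seed[0]] if seed else 1+st[1:,4].argmax())
E
cat > m.py <<'E'
from h import *
import sys
z=np.load(sys.argv[1]); p,d,K,V=[z[k] for k in 'pdKV']; P=fcloud(d,K,V); Z=P[...,2]
reg=(P[...,0]>380)&(P[...,0]<640)&(P[...,1]>-110)&(P[...,1]<170)
dark=p.max(-1)<70
def show(n,m):
    if m.sum()>20: print(n,rect(P,m), np.round(np.median(Z[m]),1))
m=reg&(Z>60)&(Z<76)&(P[...,1]<10)
if m.any(): show('stand',big(m))
m=reg&(Z>120)&(Z<145)&(P[...,1]<20)
if m.any(): show('handle',big(m))
u=reg&(P[...,1]>15)
show('unit',big(u&(Z>34)))
m=u&(Z>57)&(Z<75)&(P[...,0]>470)&(P[...,0]<535)
if m.any(): show('rib',big(m))
m=u&(Z>55)&(P[...,0]>535); 
if m.any(): show('latch',big(m))
m=u&(Z>52)&(P[...,0]<440)
if m.any(): show('lip',big(m))
E
python3 m.py w1.npz; python3 - <<'E'
from h import *
z=np.load('w1.npz'); p,d,K,V=[z[k] for k in 'pdKV']; P=fcloud(d,K,V)
for u,v in [(348,142),(320,125),(424,16),(369,27),(433,107),(332,236),(500,60),(345,215)]: print(u,v,np.round(P[v,u]),p[v,u])
E
```

```text
stand (array([436.5, -40.1]), array([60.8, 61. ]), 11.4, 1887) 67.9
handle (array([437.4, -40.2]), array([26.7, 26.9]), 24.0, 741) 131.6
unit (array([497.7,  88. ]), array([182.8,  96.8]), 6.9, 9620) 46.4
rib (array([491.1,  87.5]), array([12.5, 49.7]), 7.6, 439) 71.0
latch (array([556.2,  95.7]), array([43. , 27.3]), 4.6, 500) 60.7
lip (array([418.2,  78.2]), array([22., 96.]), 7.3, 1365) 56.8
348 142 [438. -39. 132.] [75 75 76]
320 125 [414. -20.  68.] [191 199 206]
424 16 [562.  94.  61.] [155 157 164]
369 27 [489.  83.  73.] [183 187 185]
433 107 [569. -21.  12.] [174 174 168]
332 236 [ 401. -180.    6.] [230 230 230]
500 60 [699.  40.  -0.] [176 139  94]
345 215 [ 424. -154.   -1.] [180 142  94]
```

arm_command --increments '[0.0208,0.0115,0,0,0,0,100,0.0208,0.0114,0,0,0,0,100,0,0,0.02,0,0,-0.12,100,0,0,0.02,0,0,-0.12,100,0,0,0.02,0,0,-0.12,100,0,0,0.02,0,0,-0.12,100,0,0,0.02,0,0,-0.12,100,0,0,0,0,0,0,100,0,0,0,0,0,0,100]'

```text
clock: 2.7
tool_pos: [437.5, -44.7, 199.7]
eef_rot: [-1.73, -2.622, 0.001]
force: [-0.2, -0.2, 0.4]
opening: 85.4
finger_force: 0.0
```

```bash
cat > st.py <<'E'
from h import *
s=env.observe(); Rm=R.from_rotvec(s['eef_rot']).as_matrix(); x=Rm[:,0]
print(round(float(s['clock']),2),'q',np.round(s['q'],2),'pos',np.round(s['tool_pos'],1),'yaw',round(np.degrees(np.arctan2(x[1],x[0])),2),'z',np.round(Rm[:,2],3),'F',np.round(s['force'],1),'T',np.round(s['wrist_torque'],2),'op',round(float(s['opening']),1),round(float(s['finger_force']),1))
E
python3 st.py; python3 - <<'E'
from h import *
p,d,K,V=grab('wrist'); np.savez('w2.npz',p=p,d=d,K=K,V=V); cv2.imwrite('pics/w2.png',p[...,::-1])
E
python3 m.py w2.npz
```

```text
2.7 q [-0.25 -0.02 -0.48  1.11 -0.    0.92] pos [437.5 -44.7 199.7] yaw 113.17 z [-0.001  0.    -1.   ] F [-0.2 -0.2  0.4] T [-0.02  0.   -0.  ] op 85.4 0.0
stand (array([436.6, -40.1]), array([60.7, 61. ]), 11.3, 3077) 67.9
handle (array([437.4, -40. ]), array([25.6, 26.8]), 24.9, 1564) 131.6
unit (array([496.6,  84. ]), array([187.7, 106.6]), 8.1, 17755) 46.5
rib (array([491. ,  87.3]), array([11.8, 50. ]), 7.2, 834) 70.9
latch (array([556.2,  95.6]), array([43.3, 27.6]), 6.6, 804) 60.7
lip (array([418.7,  72.5]), array([ 24.4, 107.5]), 5.0, 2550) 56.9
```

arm_command --increments '[0.0042,0.0018,0.02,0,0,-0.02,100,0,0,0.03,0,0,0,100,0,0,0.025,0,0,0,100,0,0,0.023,0,0,0,100,0,0,0,0,0,0,100,0,0,0,0,0,0,100]'

```text
clock: 3.35
tool_pos: [438.7, -39.5, 102.8]
eef_rot: [1.699, 2.641, 0.001]
force: [-0.3, -0.1, 0.2]
opening: 85.3
finger_force: 0.0
```

```bash
python3 st.py
```

```text
3.35 q [-0.24  0.08 -0.6   0.89  0.    0.91] pos [438.7 -39.5 102.8] yaw 114.51 z [ 0.001 -0.    -1.   ] F [-0.3 -0.1  0.2] T [-0.01  0.01  0.01] op 85.3 0.0
```

arm_command --increments '[0,0,0,0,0,0,20,0,0,0,0,0,0,20,0,0,0,0,0,0,20,0,0,0,0,0,0,20,0,0,0,0,0,0,20]' --squeeze 70

```text
clock: 3.85
tool_pos: [438.2, -39.3, 102.5]
eef_rot: [1.697, 2.643, 0.0]
force: [-1.6, 0.1, 5.2]
opening: 25.4
finger_force: 68.9
```

arm_command --increments '[0,0,-0.01,0,0,0,20,0,0,-0.025,0,0,0,20,0,0,-0.03,0,0,0,20,0,0,-0.03,0,0,0,20,0,0,-0.005,0,0,0,20,0,0,0,0,0,0,20]'

```text
clock: 4.45
tool_pos: [438.6, -39.3, 202.8]
eef_rot: [1.696, 2.641, 0.001]
force: [-0.4, -0.1, -1.6]
opening: 25.4
finger_force: 68.8
```

```bash
python3 st.py; python3 - <<'E'
from h import *
a=[]
for n in ['wrist','side']:
    p,d,K,V=grab(n); np.savez(f'l_{n}.npz',p=p,d=d,K=K,V=V)
    a.append(p)
w=cv2.resize(a[0],(500,312)); s=cv2.resize(a[1][90:210,270:390],None,fx=4,fy=4,interpolation=cv2.INTER_CUBIC)
o=np.zeros((600,800,3),np.uint8); o[:480,320:800]=s; o[288:600,:320]=cv2.resize(a[0],(320,312)); o[:280,:320]=a[0][120:400,160:480]
cv2.imwrite('pics/l.png',o[...,::-1])
E
```

```text
4.45 q [-0.24 -0.02 -0.47  1.12  0.    0.91] pos [438.6 -39.3 202.8] yaw 114.58 z [ 0.003 -0.001 -1.   ] F [-0.4 -0.1 -1.6] T [0.   0.02 0.01] op 25.4 68.8
```

View pics/l.png

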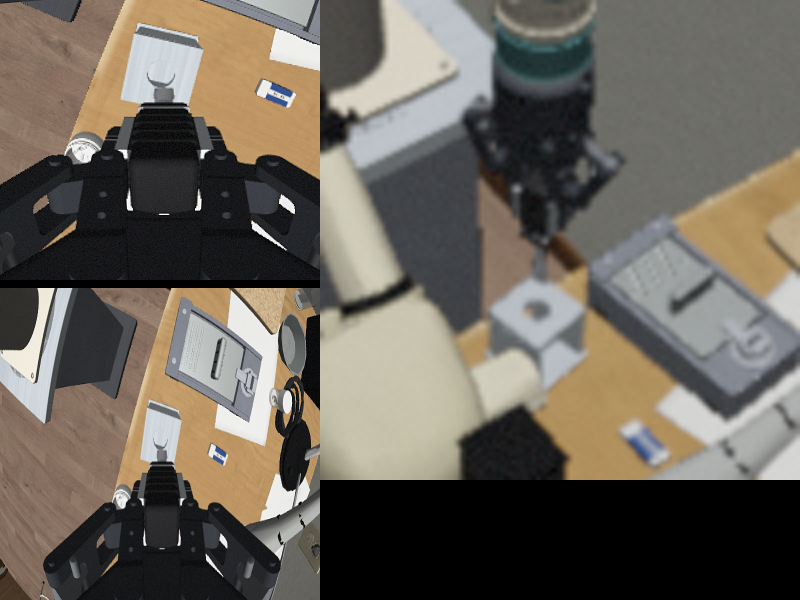

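The wrist view shows the held handle, with steel below it at about (325,212) full frame. I'll zoom in to see which way the blade lies.

```bash
python3 - <<'E'
from h import *
z=np.load('l_wrist.npz'); a=z['p'][170:240,280:370]; b=np.load('l_side.npz')['p'][130:175,310:350]
o=np.zeros((560,800,3),np.uint8); o[:420,:540]=cv2.resize(a,None,fx=6,fy=6,interpolation=cv2.INTER_CUBIC); o[:270,550:790]=cv2.resize(b,None,fx=6,fy=6,interpolation=cv2.INTER_CUBIC)
cv2.imwrite('pics/z.png',o[...,::-1])
s=env.observe();T=np.eye(4);T[:3,:3]=R.from_rotvec(s['eef_rot']).as_matrix();T[:3,3]=s['tool_pos']
C=np.linalg.inv(z['V']); print(np.round(np.linalg.inv(T)@C,3))
E
```

```text
[[ 1.0000e-03 -9.6200e-01 -2.7200e-01  6.7152e+01]
 [ 1.0000e+00  0.0000e+00  4.0000e-03  1.3350e+00]
 [-3.0000e-03 -2.7200e-01  9.6200e-01 -1.2561e+02]
 [ 0.0000e+00  0.0000e+00  0.0000e+00  1.0000e+00]]
```

View pics/z.png

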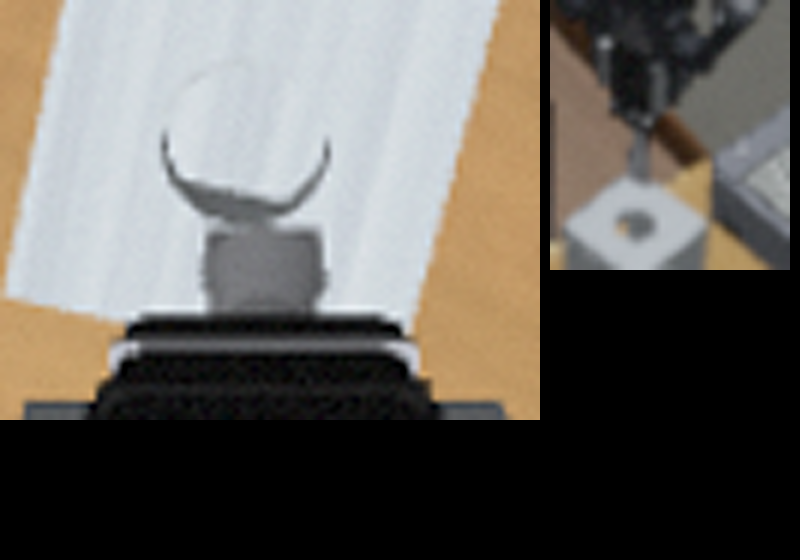

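The blade's broad face, about 19 px (14 mm) wide, faces the camera, so its width lies along tool y. The tip is at (324,208). I'll align tool yaw to 187° over the latch.

arm_command --increments '[0.0141,0.0346,0,0,0,0,20,0.0141,0.0346,0,0,0,0,20,0.0141,0.0346,0,0,0,0,20,0.0141,0.0346,0,0,0,0,20,0.0141,0.0345,0,0,0,0,20,0,0,0,0,0,-0.1,20,0,0,0,0,0,-0.14,20,0,0,0,0,0,-0.14,20,0,0,0,0,0,-0.14,20,0,0,0,0,0,-0.14,20,0,0,0,0,0,-0.14,20]'

```text
clock: 5.65
tool_pos: [564.1, 96.8, 199.0]
eef_rot: [-0.524, -3.093, 0.002]
force: [0.2, -0.4, -1.2]
opening: 25.0
finger_force: 69.4
```

arm_command --increments '[0,0,0,0,0,-0.14,20,0,0,0,0,0,-0.14,20,0,0,0.01,0,0,-0.1,20,0,0,0.01,0,0,-0.08,20,0,0,0,0,0,0,20,0,0,0,0,0,0,20]'

```text
clock: 6.25
tool_pos: [564.4, 96.8, 180.0]
eef_rot: [0.183, -3.133, -0.0]
force: [0.6, 0.3, -0.6]
opening: 25.2
finger_force: 69.4
```

```bash
python3 st.py; python3 - <<'E'
from h import *
p,d,K,V=grab('wrist'); np.savez('a1.npz',p=p,d=d,K=K,V=V)
a=p[130:250,240:400]; cv2.imwrite('pics/a1.png',cv2.resize(a,None,fx=5,fy=5,interpolation=cv2.INTER_CUBIC)[...,::-1])
E
python3 m.py a1.npz
```

```text
6.25 q [ 0.06  0.23 -0.24  1.11  0.   -0.06] pos [564.4  96.8 180. ] yaw -173.32 z [-0.004 -0.    -1.   ] F [ 0.6  0.3 -0.6] T [-0.02  0.01 -0.01] op 25.2 69.4
stand (array([436.8, -40.3]), array([61.3, 61.7]), 11.5, 4064) 67.8
unit (array([498.4,  88.5]), array([181.8, 132.7]), 7.4, 77540) 218.4
rib (array([491. ,  86.9]), array([11.4, 49.6]), 7.3, 851) 71.5
latch (array([556.2,  95.9]), array([ 43.4, 132.7]), 6.9, 53629) 239.5
lip (array([418.9,  78.8]), array([21.6, 96.3]), 7.4, 2916) 56.9
```

View pics/a1.png

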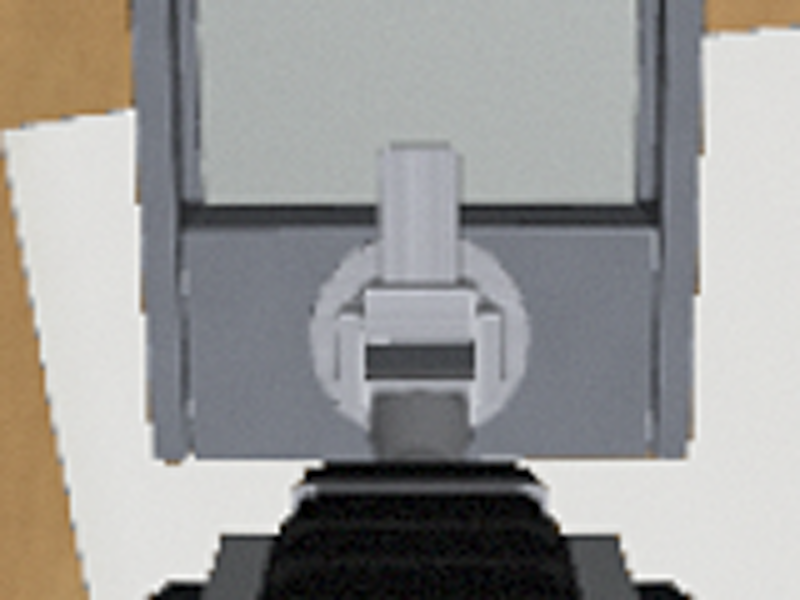

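The slot is centred at crop (420,362), full frame (324.0,202.4), and the tip is at (324.1,207.6). Laterally they agree; tool x needs about -1.3 mm.

arm_command --increments '[-0.0013,0,0.008,0,0,-0.01,20,0,0,0.008,0,0,0,20,0,0,0.006,0,0,0,20,0,0,0.003,0,0,0,20,0,0,0.002,0,0,0,20,0,0,0,0,0,0,20]'

```text
clock: 6.9
tool_pos: [566.6, 97.0, 154.3]
eef_rot: [0.201, -3.134, -0.0]
force: [-0.3, -0.4, -1.3]
opening: 25.4
finger_force: 69.4
```

```bash
python3 st.py
```

```text
6.9 q [ 0.06  0.26 -0.26  1.05  0.   -0.07] pos [566.6  97.  154.3] yaw -172.66 z [-0.001 -0.    -1.   ] F [-0.3 -0.4 -1.3] T [0.04 0.27 0.01] op 25.4 69.4
```

arm_command --increments '[0,0,0.002,0,0,0,20,0,0,0.002,0,0,0,20,0,0,0,0,0,0,20]'

```text
clock: 7.2
tool_pos: [566.6, 97.0, 150.4]
eef_rot: [0.201, -3.134, 0.0]
force: [-0.8, 0.4, -1.6]
opening: 25.3
finger_force: 69.4
```

arm_command --increments '[0,0,0.001,0,0,0,20,0,0,0.001,0,0,0,20,0,0,0,0,0,0,20]'

```text
clock: 7.5
tool_pos: [566.8, 97.0, 149.1]
eef_rot: [0.201, -3.135, 0.0]
force: [-3.9, 0.3, 3.5]
opening: 25.6
finger_force: 69.6
```

```bash
python3 st.py
```

```text
7.5 q [ 0.06  0.26 -0.27  1.04 -0.   -0.07] pos [566.8  97.  149.1] yaw -172.65 z [-0. -0. -1.] F [-3.9  0.3  3.5] T [-0.11  0.96 -0.01] op 25.6 69.6
```

arm_command --increments '[0.0005,0,0,0,0,0,20,0,0,0.001,0,0,0,20,0,0,0.001,0,0,0,20,0,0,0.001,0,0,0,20,0,0,0,0,0,0,20]'

```text
clock: 8.0
tool_pos: [566.8, 97.0, 146.1]
eef_rot: [-0.201, 3.135, 0.0]
force: [-3.0, -0.2, 6.2]
opening: 25.6
finger_force: 69.9
```

```bash
python3 st.py
```

```text
8.0 q [ 0.06  0.26 -0.27  1.03  0.   -0.07] pos [566.8  97.  146.1] yaw -172.65 z [ 0.001  0.    -1.   ] F [-3.  -0.2  6.2] T [-0.1   0.98  0.  ] op 25.6 69.9
```

arm_command --increments '[0,0,0.001,0,0,0,20,0,0,0.0005,0,0,0,20,0,0,0,0,0,-0.08,20,0,0,0,0,0,-0.1,20,0,0,0,0,0,-0.1,20,0,0,0,0,0,-0.1,20,0,0,0,0,0,-0.1,20,0,0,0,0,0,0,20]'

```text
clock: 8.8
tool_pos: [566.6, 97.3, 145.3]
eef_rot: [-0.943, 2.996, 0.001]
force: [-5.3, 0.5, 8.5]
opening: 25.1
finger_force: 70.7
```

```bash
python3 st.py
```

```text
8.8 q [ 0.06  0.26 -0.28  1.03  0.   -0.55] pos [566.6  97.3 145.3] yaw -145.05 z [ 0.     0.001 -1.   ] F [-5.3  0.5  8.5] T [ 0.03  1.46 -0.01] op 25.1 70.7
```

arm_command --increments '[0.0008,0.0006,0,0,0,-0.1,20,0,0,0,0,0,-0.1,20,0,0,0,0,0,-0.1,20,0,0,0,0,0,-0.1,20,0,0,0,0,0,-0.1,20,0,0,0,0,0,-0.1,20,0,0,0,0,0,-0.1,20,0,0,0,0,0,-0.1,20,0,0,0,0,0,-0.1,20,0,0,0,0,0,-0.05,20,0,0,0,0,0,0,20]'

```text
clock: 9.9
tool_pos: [566.2, 96.6, 145.3]
eef_rot: [-2.208, 2.234, -0.003]
force: [-3.8, -2.2, 7.7]
opening: 25.1
finger_force: 70.5
```

```bash
python3 st.py
```

```text
9.9 q [ 0.06  0.26 -0.28  1.03 -0.   -1.5 ] pos [566.2  96.6 145.3] yaw -90.69 z [ 0.002 -0.001 -1.   ] F [-3.8 -2.2  7.7] T [-0.34  1.06 -0.04] op 25.1 70.5
```

arm_command --increments '[0,0,0,0,0,-0.05,20,0,0,0,0,0,-0.05,20,0,0,0,0,0,0,20]'

```text
clock: 10.2
tool_pos: [566.2, 96.7, 145.3]
eef_rot: [-2.317, 2.121, -0.003]
force: [-3.9, -0.9, 8.1]
opening: 25.2
finger_force: 70.5
```

```bash
python3 st.py
```

```text
10.2 q [ 0.06  0.26 -0.28  1.03 -0.   -1.6 ] pos [566.2  96.7 145.3] yaw -84.96 z [ 0.002 -0.001 -1.   ] F [-3.9 -0.9  8.1] T [-0.29  1.08 -0.04] op 25.2 70.5
```

arm_command --increments '[0,0,0,0,0,-0.05,20,0,0,0,0,0,-0.03,20,0,0,0,0,0,0,20]'

```text
clock: 10.5
tool_pos: [566.3, 96.6, 145.3]
eef_rot: [-2.399, 2.027, -0.003]
force: [-4.3, -1.7, 7.0]
opening: 25.0
finger_force: 70.5
```

```bash
python3 st.py; python3 - <<'E'
from h import *
o=[]
for n in ['wrist','side']:
    p,d,K,V=grab(n); np.savez(f'b_{n}.npz',p=p,d=d,K=K,V=V); o.append(p)
a=cv2.resize(o[0][120:240,250:400],(500,400),interpolation=cv2.INTER_CUBIC); b=cv2.resize(o[1][130:205,330:405],(300,300),interpolation=cv2.INTER_CUBIC)
c=np.zeros((400,800,3),np.uint8); c[:,:500]=a; c[:300,500:]=b; cv2.imwrite('pics/b.png',c[...,::-1])
E
```

```text
10.5 q [ 0.06  0.26 -0.28  1.03 -0.   -1.68] pos [566.3  96.6 145.3] yaw -80.4 z [ 0.002 -0.001 -1.   ] F [-4.3 -1.7  7. ] T [-0.38  1.05 -0.06] op 25.0 70.5
```

View pics/b.png

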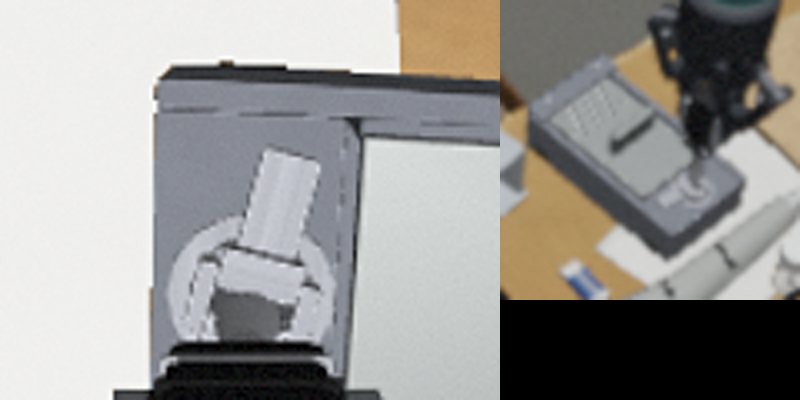

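The tongue now points along the deck, clear of the cover edge (its right side at x≈322, the cover edge at 360). The blade leads it by the slot's play, so I'll nudge to the stop and withdraw.

arm_command --increments '[0,0,0,0,0,-0.05,20,0,0,0,0,0,-0.03,20,0,0,0,0,0,0,20]'

```text
clock: 10.9
tool_pos: [566.4, 96.6, 145.3]
eef_rot: [-2.478, 1.93, -0.003]
force: [-3.9, -0.6, 7.5]
opening: 25.3
finger_force: 70.5
```

```bash
python3 st.py
```

```text
10.9 q [ 0.06  0.26 -0.28  1.03 -0.   -1.76] pos [566.4  96.6 145.3] yaw -75.84 z [ 0.002 -0.001 -1.   ] F [-3.9 -0.6  7.5] T [-0.37  0.98 -0.2 ] op 25.3 70.5
```

arm_command --increments '[0,0,0,0,0,0.12,20,0,0,-0.002,0,0,0,20,0,0,-0.004,0,0,0,20,0,0,-0.006,0,0,0,20,0,0,-0.012,0,0,0,20,0,0,-0.02,0,0,0,20,0,0,-0.015,0,0,0,20,0,0,0,0,0,0,20,0,0,0,0,0,0,20]'

```text
clock: 11.8
tool_pos: [565.9, 97.2, 203.6]
eef_rot: [-2.358, 2.075, -0.001]
force: [-1.2, -0.5, -2.4]
opening: 24.8
finger_force: 69.4
```

```bash
python3 st.py; python3 - <<'E'
from h import *
p,d,K,V=grab('wrist'); np.savez('c1.npz',p=p,d=d,K=K,V=V)
a=p[100:260,220:430]; cv2.imwrite('pics/c1.png',cv2.resize(a,(788,600),interpolation=cv2.INTER_CUBIC)[...,::-1])
E
```

```text
11.8 q [ 0.06  0.22 -0.21  1.15  0.   -1.64] pos [565.9  97.2 203.6] yaw -82.69 z [ 0.001  0.    -1.   ] F [-1.2 -0.5 -2.4] T [0.01 0.06 0.08] op 24.8 69.4
```

View pics/c1.png

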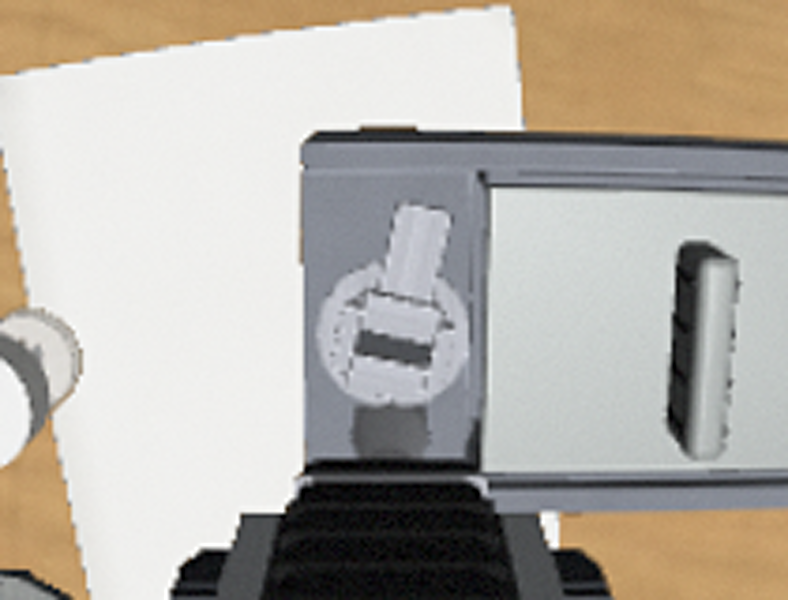

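The latch sits turned about 76°, with its tongue parallel to the cover edge, and stays there. Next I'll return the driver to its stand.

arm_command --increments '[0.0239,0.029,0,0,0,0,20,0.0239,0.029,0,0,0,0,20,0.0239,0.029,0,0,0,0,20,0.0239,0.029,0,0,0,0,20,0.0239,0.029,0,0,0,0,20,0,0,0,0,0,0,20,0,0,0,0,0,0,20]'

```text
clock: 12.55
tool_pos: [436.0, -40.2, 202.4]
eef_rot: [-2.357, 2.077, 0.002]
force: [-0.1, 0.4, -0.6]
opening: 25.1
finger_force: 69.7
```

```bash
python3 st.py; python3 - <<'E'
from h import *
p,d,K,V=grab('wrist'); np.savez('s1.npz',p=p,d=d,K=K,V=V); P=fcloud(d,K,V); Z=P[...,2]
m=(abs(Z-68)<5)&(abs(P[...,0]-437)<45)&(abs(P[...,1]+40)<45); m=big(m); print(rect(P,m))
E
```

```text
12.55 q [-0.24 -0.03 -0.48  1.12  0.   -1.94] pos [436.  -40.2 202.4] yaw -82.8 z [-0.001  0.001 -1.   ] F [-0.1  0.4 -0.6] T [0.02 0.03 0.02] op 25.1 69.7
(array([436.6, -40.3]), array([60.9, 61. ]), 11.8, 3592)
```

arm_command --increments '[0,-0.0006,0.02,0,0,0,20,0,0,0.03,0,0,0,20,0,0,0.02,0,0,0,20,0,0,0.015,0,0,0,20,0,0,0.008,0,0,0,20,0,0,0,0,0,0,20]'

```text
clock: 13.2
tool_pos: [437.0, -39.1, 109.0]
eef_rot: [2.359, -2.073, -0.004]
force: [-0.9, 1.0, -0.4]
opening: 25.0
finger_force: 70.8
```

arm_command --increments '[0,0,0.003,0,0,0,20,0,0,0.003,0,0,0,20,0,0,0,0,0,0,20]'

```text
clock: 13.5
tool_pos: [437.9, -39.9, 104.5]
eef_rot: [-2.358, 2.075, -0.001]
force: [0.3, 0.1, -1.3]
opening: 25.6
finger_force: 70.9
```

```bash
python3 st.py
```

```text
13.5 q [-0.24  0.08 -0.6   0.89  0.   -1.94] pos [437.9 -39.9 104.5] yaw -82.69 z [ 0.001 -0.    -1.   ] F [ 0.3  0.1 -1.3] T [-0.01 -0.02  0.05] op 25.6 70.9
```

arm_command --increments '[0,0,0.0012,0,0,0,20,0,0,0.0012,0,0,0,20,0,0,0,0,0,0,20]'

```text
clock: 13.8
tool_pos: [438.0, -40.0, 102.5]
eef_rot: [-2.358, 2.075, -0.002]
force: [-1.5, 1.0, 1.8]
opening: 25.0
finger_force: 71.4
```

```bash
python3 st.py
```

```text
13.8 q [-0.24  0.08 -0.6   0.88  0.   -1.94] pos [438.  -40.  102.5] yaw -82.71 z [ 0.001 -0.    -1.   ] F [-1.5  1.   1.8] T [ 0.04  0.18 -0.01] op 25.0 71.4
```

arm_command --increments '[0,0,0,0,0,0,60,0,0,0,0,0,0,60,0,0,0,0,0,0,60,0,0,-0.01,0,0,0,60,0,0,-0.03,0,0,0,60,0,0,-0.04,0,0,0,60,0,0,-0.04,0,0,0,60,0,0,-0.03,0,0,0,60,0,0,0,0,0,0,60]'

```text
clock: 14.7
tool_pos: [440.9, -40.7, 257.7]
eef_rot: [-2.355, 2.072, -0.015]
force: [0.2, 0.6, 0.3]
opening: 51.0
finger_force: 0.0
```

```bash
python3 st.py; python3 - <<'E'
from h import *
p,d,K,V=grab('wrist'); np.savez('s2.npz',p=p,d=d,K=K,V=V)
p,d,K,V=grab('side'); P=cloud(d,K,V); Z=P[...,2]
m=(P[...,0]>420)&(P[...,0]<650)&(P[...,1]>185)&(P[...,1]<440)&(Z>13)&(Z<30)&(p[...,0].astype(int)-p[...,2]>25)
m=big(m); print('board',rect(P,m),np.median(Z[m]), P[m].min(0),P[m].max(0))
E
python3 m.py s2.npz
```

```text
14.7 q [-0.24 -0.06 -0.39  1.23  0.   -1.94] pos [440.9 -40.7 257.7] yaw -82.7 z [ 0.01  -0.003 -1.   ] F [0.2 0.6 0.3] T [-0.01 -0.04  0.03] op 51.0 0.0
board (array([536.5, 317.1]), array([188.7, 210.9]), 0.0, 1862) 19.19180924142381 [442.16287007 211.60306019  13.01010339] [630.83373708 422.49235731  28.24148649]
stand (array([436.4, -40.3]), array([61.1, 60.8]), 11.7, 2108) 67.9
handle (array([438.1, -39.8]), array([26.1, 27.3]), 7.1, 967) 131.6
unit (array([497.8,  88.1]), array([182.9,  97.4]), 7.2, 6948) 46.5
rib (array([486. ,  87.8]), array([44.4,  8.5]), 87.6, 137) 70.2
latch (array([563.9,  86.6]), array([47.7, 24.8]), 66.4, 421) 58.8
lip (array([417.6,  78.2]), array([21.2, 96.2]), 7.3, 1222) 56.9
```

arm_command --increments '[-0.0302,-0.0165,0,0,0,0,60,-0.0302,-0.0165,0,0,0,0,60,-0.0302,-0.0165,0,0,0,0,60,-0.0302,-0.0165,0,0,0,0,60,0,0,0.04,0,0,0,60,0,0,0.03,0,0,0,60,0,0,0,0,0,0,60,0,0,0,0,0,0,60]'

```text
clock: 15.6
tool_pos: [486.1, 88.3, 180.6]
eef_rot: [2.356, -2.074, -0.004]
force: [-0.2, 0.1, 1.1]
opening: 51.6
finger_force: 0.0
```

```bash
python3 st.py; python3 - <<'E'
from h import *
p,d,K,V=grab('wrist'); np.savez('r1.npz',p=p,d=d,K=K,V=V)
E
python3 m.py r1.npz; python3 - <<'E'
from h import *
z=np.load('r1.npz'); P=fcloud(z['d'],z['K'],z['V']); Z=P[...,2]
m=(Z>66)&(Z<76)&(abs(P[...,0]-491)<25)&(abs(P[...,1]-87)<40); m=big(m); print(rect(P,m),np.median(Z[m]))
m=(Z>42)&(Z<50)&(abs(P[...,0]-520)<15)&(abs(P[...,1]-90)<30); print(np.median(Z[m]))
E
```

```text
15.6 q [ 0.05  0.1  -0.4   1.08  0.   -1.65] pos [486.1  88.3 180.6] yaw -82.7 z [-0.004 -0.    -1.   ] F [-0.2  0.1  1.1] T [ 0.03 -0.02 -0.03] op 51.6 0.0
stand (array([436.7, -40.2]), array([61.1, 60.8]), 11.4, 3197) 67.9
handle (array([438.9, -39. ]), array([26.5, 25.8]), 7.5, 1902) 131.5
unit (array([499.3,  78.8]), array([182.8, 114.9]), 7.0, 68958) 232.1
rib (array([491.5,  86.8]), array([11.7, 49.4]), 7.1, 843) 71.4
latch (array([545.4,  93.9]), array([20.8, 27.3]), 0.0, 8402) 246.7
lip (array([433.7,  79.6]), array([31.6, 18.6]), 71.3, 8897) 245.7
(array([491.4,  86.8]), array([11.4, 49.4]), 7.3, 805) 71.43640448176942
45.931384993915344
```

arm_command --increments '[0.0022,-0.005,0.03,0,0,0,60,0,0,0.035,0,0,0,60,0,0,0.025,0,0,0,60,0,0,0.015,0,0,0,60,0,0,0.006,0,0,0,60,0,0,0,0,0,0,60]'

```text
clock: 16.25
tool_pos: [493.6, 86.6, 71.5]
eef_rot: [-2.357, 2.076, -0.001]
force: [-0.8, 0.5, 0.1]
opening: 51.2
finger_force: 0.0
```

```bash
python3 st.py
```

```text
16.25 q [ 0.04  0.23 -0.51  0.83  0.   -1.65] pos [493.6  86.6  71.5] yaw -82.73 z [ 0.001  0.    -1.   ] F [-0.8  0.5  0.1] T [ 0.02 -0.02  0.02] op 51.2 0.0
```

arm_command --increments '[0,0.0018,0.002,0,0,0,40,0,0,0,0,0,0,5,0,0,0,0,0,0,5,0,0,0,0,0,0,5,0,0,0,0,0,0,5,0,0,0,0,0,0,5]' --squeeze 60

```text
clock: 16.85
tool_pos: [492.1, 86.6, 70.0]
eef_rot: [-2.357, 2.075, -0.002]
force: [-1.0, -0.6, 5.1]
opening: 8.6
finger_force: 61.1
```

```bash
python3 st.py
```

```text
16.85 q [ 0.04  0.23 -0.51  0.83 -0.   -1.65] pos [492.1  86.6  70. ] yaw -82.7 z [ 0.002  0.    -1.   ] F [-1.  -0.6  5.1] T [-0.06  0.21  0.03] op 8.6 61.1
```

arm_command --increments '[0,0.0009,-0.0029,0.037,0,0,5,0,0.0009,-0.0029,0.037,0,0,5,0,0.0009,-0.0029,0.037,0,0,5,0,0.0009,-0.0029,0.037,0,0,5,0,0.0009,-0.0028,0.037,0,0,5,0,0.0009,-0.0028,0.037,0,0,5,0,0,0,0,0,0,5]'

```text
clock: 17.55
tool_pos: [483.3, 85.6, 85.6]
eef_rot: [-2.227, 1.96, -0.219]
force: [0.4, -0.1, -1.3]
opening: 8.5
finger_force: 60.1
```

```bash
python3 st.py; python3 - <<'E'
from h import *
p,d,K,V=grab('wrist'); np.savez('t1.npz',p=p,d=d,K=K,V=V); P=fcloud(d,K,V)
T=np.array([498,88,0]);c,s=np.cos(np.radians(7.2)),np.sin(np.radians(7.2))
X=(P-T)@np.array([[c,-s,0],[s,c,0],[0,0,1]])
m=(np.abs(X[...,1])<40)&(X[...,2]<100)
for a in range(-80,80,8):
    k=m&(np.abs(X[...,0]-a)<4); 
    if k.sum()>10: print(a,np.round(np.percentile(X[k,2],[10,50,90]),1),k.sum())
E
```

```text
17.55 q [ 0.03  0.07 -0.69  0.59  0.02 -1.66] pos [483.3  85.6  85.6] yaw -82.71 z [ 0.219  0.028 -0.975] F [ 0.4 -0.1 -1.3] T [-0.07  0.37  0.01] op 8.5 60.1
-80 [56.2 57.  58.2] 1633
-72 [48.8 56.3 57.5] 1881
-64 [48.4 49.8 51.3] 1475
-56 [50.  51.6 52.9] 1493
-48 [51.8 53.5 54.6] 1605
-40 [53.6 55.2 56.2] 1690
-32 [55.1 57.  80.2] 1664
-24 [56.5 59.1 92.6] 1732
-16 [59.6 86.  88. ] 2786
-8 [40.9 74.8 92.4] 1460
0 [40.9 64.3 89.2] 1411
8 [40.2 65.8 66.8] 1260
16 [64.4 67.6 68.6] 1594
24 [66.  69.3 70.5] 1713
32 [69.  71.1 72.2] 1574
40 [39.7 72.5 73.4] 1026
48 [ 6.7 35.4 45.7] 379
56 [45.8 55.6 61.7] 1153
64 [45.6 56.5 61.9] 1293
72 [45.5 56.1 62.2] 810
```

arm_command --increments '[0,-0.0039,0.0009,0,0,0,5,0,-0.0039,0.0009,0,0,0,5,0,-0.0039,0.0009,0,0,0,5,0,-0.0049,0.0008,0,0,0,5,0,-0.0058,0.0007,0,0,0,5,0,-0.0039,0.0007,0,0,0,5,0,0,0,0,0,0,5]'

```text
clock: 18.3
tool_pos: [511.9, 89.2, 86.7]
eef_rot: [-2.227, 1.96, -0.22]
force: [0.3, -0.0, -2.3]
opening: 8.7
finger_force: 59.9
```

```bash
python3 st.py
```

```text
18.3 q [ 0.04  0.12 -0.63  0.6   0.02 -1.66] pos [511.9  89.2  86.7] yaw -82.7 z [ 0.22   0.028 -0.975] F [ 0.3 -0.  -2.3] T [-0.08  0.27  0.02] op 8.7 59.9
```

arm_command --increments '[0,-0.0022,-0.0098,0,0,0,5,0,-0.0055,-0.0244,0,0,0,5,0,-0.0066,-0.0293,0,0,0,5,0,-0.0055,-0.0244,0,0,0,5,0,-0.0022,-0.0098,-0.07,0,0,5,0,0,0,-0.08,0,0,5,0,0,0,-0.072,0,0,5,0,0,0,0,0,0,5]'

```text
clock: 19.1
tool_pos: [512.9, 89.2, 187.6]
eef_rot: [-2.357, 2.075, -0.002]
force: [0.9, -0.1, -1.9]
opening: 8.6
finger_force: 60.0
```

```bash
python3 st.py
```

```text
19.1 q [ 0.05  0.13 -0.34  1.09  0.   -1.65] pos [512.9  89.2 187.6] yaw -82.7 z [ 0.002  0.    -1.   ] F [ 0.9 -0.1 -1.9] T [ 0.   -0.03  0.05] op 8.6 60.0
```

```bash
python3 - <<'E'
from h import *
p,d,K,V=grab('wrist'); np.savez('v1.npz',p=p,d=d,K=K,V=V)
for f in ['v1','l_wrist','w1','r1','s2']:
    z=np.load(f+'.npz'); P=fcloud(z['d'],z['K'],z['V']); Z=P[...,2]
    m=(P[...,0]>400)&(P[...,0]<680)&(P[...,1]>185)&(P[...,1]<450)&(Z>14)&(Z<24)
    if m.sum()>200: m=big(m); print(f,rect(P,m),np.median(Z[m]),P[m].min(0).round(),P[m].max(0).round())
p,d,K,V=grab('side'); P=cloud(d,K,V); Z=P[...,2]
m=(P[...,0]>400)&(P[...,0]<680)&(P[...,1]>185)&(P[...,1]<450)&(Z>12)&(Z<30)&(p[...,0].astype(int)-p[...,2]>25)
m=cv2.morphologyEx(m.astype(np.uint8),cv2.MORPH_OPEN,np.ones((3,3)))>0; m=big(m)
print(rect(P,m)); Q=P[m]; 
for a in range(450,640,20):
    k=abs(Q[:,0]-a)<5; print(a,np.round(np.percentile(Q[k,1],[1,99])),k.sum())
E
```

```text
v1 (array([492. , 252.4]), array([37.2, 35. ]), 6.3, 581) 19.04380117214191 [472. 234.  17.] [511. 270.  21.]
l_wrist (array([584.5, 236.7]), array([172.3,  77.4]), 39.5, 3307) 18.765015176948282 [494. 211.  14.] [626. 321.  22.]
r1 (array([488.2, 236.2]), array([96.5, 61.3]), 9.5, 2856) 18.84017592242509 [441. 211.  14.] [535. 274.  21.]
s2 (array([596. , 282.2]), array([122.8,  40.5]), 60.9, 711) 18.856305727120628 [571. 225.  17.] [625. 337.  21.]
(array([535.5, 317.2]), array([211.8, 185.8]), 88.8, 1827)
450 [239. 411.] 72
470 [235. 418.] 90
490 [217. 414.] 108
510 [216. 418.] 116
530 [214. 414.] 119
550 [214. 415.] 122
570 [214. 421.] 122
590 [214. 416.] 125
610 [321. 419.] 56
630 [365. 404.] 18
```

arm_command --increments '[-0.0367,-0.0102,0,0,0,0,5,-0.0367,-0.0102,0,0,0,0,5,-0.0367,-0.0102,0,0,0,0,5,-0.0367,-0.0102,0,0,0,0,5,-0.0367,-0.0102,0,0,0,0,5,-0.0367,-0.0102,0,0,0,0,5,0,0,0,0,0,0.065,5,0,0,0.02,0,0,0.062,5,0,0,0.03,0,0,0,5,0,0,0,0,0,0,5,0,0,0,0,0,0,5]'

```text
clock: 20.3
tool_pos: [541.9, 314.6, 136.2]
eef_rot: [2.221, -2.22, -0.001]
force: [-0.2, 0.3, -1.7]
opening: 9.1
finger_force: 59.9
```

```bash
python3 st.py; python3 - <<'E'
from h import *
p,d,K,V=grab('wrist'); np.savez('v2.npz',p=p,d=d,K=K,V=V); P=fcloud(d,K,V); Z=P[...,2]
m=(P[...,0]>400)&(P[...,0]<680)&(P[...,1]>185)&(P[...,1]<450)&(Z>14)&(Z<24)
print(P[m].min(0).round(),P[m].max(0).round(),m.sum()); Q=P[m]
for a in range(450,640,20):
    k=abs(Q[:,0]-a)<3; print(a,np.round(np.percentile(Q[k,1],[0.5,99.5])) if k.sum()>5 else 0)
for a in range(215,440,20):
    k=abs(Q[:,1]-a)<3; print(a,np.round(np.percentile(Q[k,0],[0.5,99.5])) if k.sum()>5 else 0)
E
```

```text
20.3 q [ 0.42  0.36 -0.16  1.05  0.   -1.15] pos [541.9 314.6 136.2] yaw -89.97 z [-0.002 -0.001 -1.   ] F [-0.2  0.3 -1.7] T [-0.01 -0.03 -0.01] op 9.1 59.9
[441. 192.  14.] [680. 421.  24.] 24462
450 [216. 297.]
470 [213. 297.]
490 [213. 297.]
510 [213. 297.]
530 [214. 297.]
550 [213. 297.]
570 [213. 297.]
590 [213. 297.]
610 [213. 297.]
630 [233. 384.]
215 [452. 641.]
235 [444. 626.]
255 [443. 640.]
275 [443. 678.]
295 [444. 626.]
315 0
335 [637. 680.]
355 [626. 670.]
375 0
395 0
415 0
435 0
```

arm_command --increments '[-0.0009,-0.004,0.01,0,0,0,5,0,0,0.025,0,0,0,5,0,0,0.025,0,0,0,5,0,0,0.015,0,0,0,5,0,0,0.006,0,0,0,5,0,0,0,0,0,0,5,0,0,0,0,0,0,5]'

```text
clock: 21.05
tool_pos: [548.3, 316.6, 56.7]
eef_rot: [-2.221, 2.22, -0.001]
force: [0.7, 0.2, -2.3]
opening: 9.0
finger_force: 59.9
```

```bash
python3 st.py
```

```text
21.05 q [ 0.42  0.45 -0.23  0.9   0.   -1.15] pos [548.3 316.6  56.7] yaw -89.98 z [ 0.002  0.001 -1.   ] F [ 0.7  0.2 -2.3] T [-0.04 -0.03  0.02] op 9.0 59.9
```

arm_command --increments '[0.0011,0.0018,0.003,0,0,0,5,0,0,0.002,0,0,0,5,0,0,0.001,0,0,0,5,0,0,0,0,0,0,5]'

```text
clock: 21.45
tool_pos: [545.5, 315.0, 49.6]
eef_rot: [-2.222, 2.221, -0.0]
force: [-0.3, -0.6, -2.6]
opening: 8.7
finger_force: 59.9
```

```bash
python3 st.py
```

```text
21.45 q [ 0.42  0.45 -0.24  0.88 -0.   -1.15] pos [545.5 315.   49.6] yaw -89.98 z [ 0.  0. -1.] F [-0.3 -0.6 -2.6] T [ 0.02 -0.    0.02] op 8.7 59.9
```

arm_command --increments '[0,0,0.0007,0,0,0,5,0,0,0.0007,0,0,0,5,0,0,0,0,0,0,5]'

```text
clock: 21.75
tool_pos: [545.6, 315.1, 49.4]
eef_rot: [-2.222, 2.221, -0.0]
force: [-2.4, -1.5, 4.8]
opening: 8.9
finger_force: 61.0
```

```bash
python3 st.py
```

```text
21.75 q [ 0.42  0.45 -0.24  0.88 -0.   -1.15] pos [545.6 315.1  49.4] yaw -89.97 z [ 0.  0. -1.] F [-2.4 -1.5  4.8] T [-0.27  0.52 -0.03] op 8.9 61.0
```

arm_command --increments '[0,0,0,0,0,0,20,0,0,0,0,0,0,45,0,0,0,0,0,0,45,0,0,0,0,0,0,45,0,0,-0.01,0,0,0,45,0,0,-0.03,0,0,0,45,0,0,-0.04,0,0,0,45,0,0,-0.04,0,0,0,45,0.03,0,-0.03,0,0,0,45,0.04,0,-0.02,0,0,0,45,0,0,0,0,0,0,45,0,0,0,0,0,0,45]'

```text
clock: 22.95
tool_pos: [546.2, 244.7, 219.5]
eef_rot: [-2.219, 2.221, -0.001]
force: [-0.7, 0.0, -0.5]
opening: 38.5
finger_force: 0.0
```

```bash
python3 st.py; python3 - <<'E'
from h import *
p,d,K,V=grab('wrist'); np.savez('e1.npz',p=p,d=d,K=K,V=V); P=fcloud(d,K,V); Z=P[...,2]
m=(P[...,0]>440)&(P[...,0]<630)&(P[...,1]>213)&(P[...,1]<420)&(Z>22.3)&(Z<60); m=big(m); print('cover',rect(P,m))
k=m&(Z<32); print('plate z',np.percentile(Z[k],[5,50,95]).round(1))
s,_,_,_=grab('side'); 
o=np.zeros((600,800,3),np.uint8); o[:400,:640]=p; o[400:600,:260]=cv2.resize(s[110:210,300:430],(260,200)); o[400:600,260:680]=cv2.resize(s[130:205,300:457],(420,200)); cv2.imwrite('pics/e.png',o[...,::-1])
E
```

```text
22.95 q [ 0.31  0.25 -0.13  1.19  0.   -1.26] pos [546.2 244.7 219.5] yaw -90.07 z [ 0.002  0.001 -1.   ] F [-0.7  0.  -0.5] T [-0.04  0.06 -0.01] op 38.5 0.0
cover (array([533.6, 316.2]), array([128.2,  75.3]), 0.1, 5799)
plate z [24.  25.3 26.5]
```

View pics/e.png

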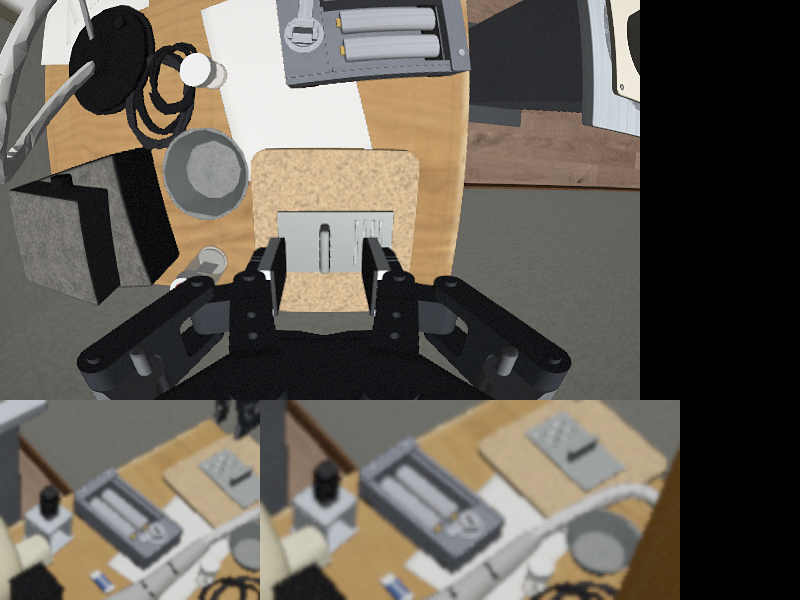

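The cover lies flat (plate top at z≈25, centre (533.6,316.2)) in the middle of the board, rib up. The case is open, the driver is in its stand and the robot touches nothing.

```bash
python3 -c "
from cell import env
print(env.close_job())"
```

```text
the job is handed in; nothing more can be done
None
```

The job is handed in: the latch is turned to its stop, the screwdriver is back in its stand, and the cover lies flat, rib up, within about 2 mm of the cork board's centre, at about 23 s of the 64 s allowed.

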